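# Right the toppled beaker on the dosing stirrer and swing the nozzle over it

### The arm

A 6-joint arm with a two-finger parallel gripper is mounted at the origin on a cart in front of the work surface, level with it; the furniture and walls round the work are solid. World frame = base frame: x ahead of the robot, y to its left, z up, the work surface at z = 0. Lengths are in mm, angles in rad, forces in N, time in s.
With the tool pointing down it reaches from about 350 to 975 mm from the base axis. Payload 7.1 kg.
Tool frame: the origin (TCP) lies midway between the tips of the shut fingers; the grasp point (between the pads) lies 19 mm behind it (ctrl.grasp_offset is the distance from the TCP to the grasp point, in mm); z points along the fingers, y is the line along which they close (so a half turn about z gives the same grasp; the last joint's range is limited). The gripper opens to 88 mm and grips with 3 to 60 N. Pads are 20 mm wide; open, the fingers measure 115 mm over their backs; the gripper's body (75 mm by 178 mm) begins 61 mm behind the grasp point.
Start: joints at [1.115, 0.423, 1.63, -0, 1.089, -0.019], TCP at [264.369, 566.316, 222.675] pointing down, gripper open.
Joint ranges: [-3, 3], [-0.9, 2.11], [0.09, 2.58], [-1.31, 4.45], [0.11, 2.69], [-2.54, 2.54]. Speed limits (rad/s): [2.39, 2.39, 3.01, 3.14, 3.14, 3.14].

### API

Orientations are given as a rotation vector (axis times angle).
In Python, from cell import ctrl gives the robot as it stands.
- The arm moves only by the tool send_rows, never from a script. Its argument "plan" is a list of rows, each a list of 2 entries, a list of its own where there are three numbers: the shift along the tool's x, y, z each as a share of 50 cm, from -1 to 1, then the turn about the tool's z as a share of pi rad, from -1 to 1. A call has 1 to 10 rows; each row is the pose to reach, as a shift and turn from the pose commanded when the call began, along the tool's axes at that moment, turning the shorter way round; what a row does not reach only later rows make up. A row lasts 1/10 s, in which the tool goes at most 50 mm and 8.59 degrees, less where a joint would pass 70% of its speed; a pose out of reach is approached as far as the arm can. A call with a number of a shift or a turn outside -1 to 1 is refused whole. A call with a gripper value outside its range is refused whole. "grip" is the opening, from 0 (shut) to 1 (fully open), set as the call begins (left out, the last holds). The fingers move at their own pace and stop on an object; "squeeze" is the grip in N (left out, the last holds). Time passes only in rows, so rows that repeat a pose let the fingers close. It gives the time, the measured TCP pose, the force, the opening and the grip force at its end, in the units of the state.
- ctrl.state(): the state, without advancing time (a new reading comes with each control period).
- ctrl.snapshot(name): name is "side" or "top" or "wrist"; returns the picture (400x640x3 uint8, red, green, blue); there is no depth.
- ctrl.get_calibration(name): a dict with "camera_matrix" (3x3 intrinsics, pixels), "eye" and "attitude" of the camera in the world. Camera axes: x right, y down, z forward; pixel columns grow to the right and rows downward; lengths in mm; the calibration is good to about 2 mm. The wrist camera is an equidistant fisheye: a pixel r from the principal point sees the ray r / f radians off the axis. A picture is of the moment at which its call begins: read the wrist's pose just before it. get_calibration takes no time and is no camera call; for the wrist camera it gives the pose at the moment of the call.
- ctrl.close_job(): hands the job in; it is judged then, once.
The state is a dict: "clock": time; "qpos": joint angles; "qvel": joint speeds; "tau": joint torques, N m; "ee_pos": TCP position; "eef_rot": TCP orientation; "contact_force": force on the tool from outside, world axes, zero at the start; "moment": the same for the moment, N m; "opening": finger opening in mm; "gripper_force": force on a finger pad.
Only numpy, scipy, OpenCV 4.12 (cv2) and the standard library are available. Lean on these libraries where they do the work, as an engineer would, in place of code of your own. Each camera call takes 0.05 s, during which the arm holds its last target. There are 200 camera calls.

### The job

The small glass beaker has been knocked over and lies on its side on the worktop. Stand it upright, mouth up, in the middle of the stirrer's round plate and let go of it; then swing the dosing arm round until its nozzle is over the middle of the beaker's mouth, ready to dose. Do not let the dosing arm touch the beaker, and do not knock over the plastic beaker or the weighing bottle standing nearby.

Things in the scene. Friction and masses are not known exactly. Their poses are not given: they have to be found in the camera images.
- beaker: clear empty glass beaker with a pouring lip, 75 mm tall, 60 mm across the foot, 66 mm across the rim, wall about 3 mm, 0.06 kg. Origin: centre of the foot's underside, +z along its axis out of the mouth. It lies on its side on the worktop, axis about level (foot centre 30 mm, mouth centre 32 mm up), mouth towards the robot, up to 40 degrees to either side. It can roll.
- beaker_mouth (a point): centre of the beaker's mouth, 75 mm from its foot along its axis
- plate_center (a point): centre of the top face of the stirrer's round white plate: flat, 110 mm across, 46 mm above the worktop, marked with a thin grey circle 72 mm across
- dosing_arm (a joint): swing of the dosing arm about the upright column: 0 = nozzle over the plate's centre; grows as the arm swings clear (clockwise from above) to the stirrer's left. Range -0.6 to 2.3 rad, starts between 1.4 and 1.75. Friction hinge: it stays where it is left and takes about 1 N at the grip.
- nozzle_tip (a point): outlet of the dosing nozzle, the lowest point of the arm's head, 139 mm above the worktop, 93 mm from the column's axis: it passes 18 mm over the rim of a beaker that stands on the plate
- swing_grip (a point): middle of the upright round grey grip on the arm's head, straight above the nozzle: 23 mm across, to be taken from above; its top is 222 mm, this point 208 mm and the top of the arm below it 179 mm above the worktop
- swing_pivot (a point): point on the column's axis at the height of swing_grip; the hinge turns about the vertical through it
- plastic_beaker: bystander: the larger clear plastic beaker, upright, 85 mm tall, 76 mm across. Origin at the centre of its foot.
- weigh_bottle: bystander: small glass weighing bottle with knob lid, upright, 59 mm tall, 39 mm across. Origin at the centre of its foot.
- stirrer: the stirrer, fixed: grey box 165 x 136 mm. Origin on the worktop below the plate's centre; +x from its front (knob, display) to its back, +y to its left. Box from x = -67 to 98 mm, y = -68 to 68 mm. A steel column, 16 mm thick, 188 mm tall, stands at x = 75, y = 55 mm.
Not all that is in view belongs to the job. Leave any blue or orange look-alike of the beaker alone.

How it is judged (in metres and radians):
On the way, in this order (a step that is already met when the one before it is completed fails the run):
1. the beaker stands upright in the middle of the stirrer's plate, let go (angle between beaker's own z axis and vertical below 0.08 rad and horizontal distance between beaker and plate_center below 0.02 m and height (world z) of beaker between 0.042 and 0.052 m and contact force between the fingers and beaker below 0.1 N and linear speed of beaker below 0.02 m/s), for 0.2 s.
2. the nozzle is over the middle of the standing beaker's mouth (angle between beaker's own z axis and vertical below 0.08 rad and horizontal distance between beaker and plate_center below 0.02 m and height (world z) of beaker between 0.042 and 0.052 m and horizontal distance between nozzle_tip and beaker_mouth below 0.02 m), for 0.2 s.
At the end, for the whole second after the job is handed in: The beaker stands upright (within 4.5 degrees), mouth up, at rest on the stirrer's plate, its centre within 20 mm of the plate's centre, and the arm rests with its nozzle within 20 mm, measured level, of the centre of the beaker's mouth (all of step 2 and contact force between the fingers and beaker below 0.1 N and linear speed of beaker below 0.02 m/s and velocity of joint dosing_arm between -0.05 and 0.05 rad/s); the robot touches nothing.
It fails at once if the dosing arm touched the beaker (contact force between dosing_arm and beaker above 0.5 N).
It fails at once if the plastic beaker was knocked over (angle between plastic_beaker's own z axis and vertical above 0.6 rad).
It fails at once if the weighing bottle was knocked over (angle between weigh_bottle's own z axis and vertical above 0.6 rad).
It also fails if it takes over 67 s, if anything falls off the work surface, if the arm or the gripper's body presses on something with over 40 N, if the wrist force passes 120 N, or if a joint passes its speed limit or range.

## Working session

There is one attempt and no reset: what is moved stays moved. The work goes in short steps, Python scripts to look and compute and a tool call to move; the robot and the scene stay as the last step left them, time stands still between calls to the robot, and variables do not carry over. Pictures are saved under pics/ and viewed, at most 10 in all, crops included, and the job is handed in when it is done.

Besides the shell and the picture viewer there is one more tool, called after "Call:" by a JSON object that holds its "api" and its "payload". send_rows: Moves the arm, as the interface text tells. Its arguments: {"type":"object","properties":{"plan":{"type":"array","items":{"type":"array"}},"grip":{"type":"number"},"squeeze":{"type":"number"}},"required":["plan"]}

```bash
ls; mkdir -p pics; python3 - <<'E'
from cell import ctrl
import cv2, numpy as np
for n in ["side","top"]:
    im=ctrl.snapshot(n); cv2.imwrite(f"pics/{n}0.png",im[:,:,::-1])
    c=ctrl.get_calibration(n); print(n,{k:np.round(v,3).tolist() for k,v in c.items()})
print(ctrl.state()); print(ctrl.grasp_offset)
E
```

```text
pics
side {'camera_matrix': [[367.674, 0.0, 319.792], [0.0, 367.674, 202.086], [0.0, 0.0, 1.0]], 'eye': [147.674, -735.754, 667.889], 'attitude': [-2.109, 0.603, -0.316]}
top {'camera_matrix': [[451.26, 0.0, 315.819], [0.0, 451.26, 198.994], [0.0, 0.0, 1.0]], 'eye': [510.816, -102.345, 1388.806], 'attitude': [-2.212, 2.183, -0.048]}
{'clock': 0.1, 'qpos': array([ 1.11500801e+00,  4.23778302e-01,  1.63056937e+00, -4.86765403e-06,
        1.08858891e+00, -1.90045123e-02]), 'qvel': array([ 0.00066253, -0.00188843, -0.00077116,  0.00082197,  0.00053502,
        0.00026275]), 'tau': array([ 6.04991474e-04, -5.45619857e+01, -2.74323177e+01,  6.46287971e-02,
        1.88307697e-02, -4.02852237e-06]), 'ee_pos': array([264.16227292, 565.90314281, 221.98812627]), 'eef_rot': array([-6.80586292e-01, -3.06666644e+00,  2.05322031e-03]), 'contact_force': array([-0.07406532, -0.26504028,  0.00683662]), 'moment': array([ 0.00417959,  0.02140477, -0.03746335]), 'gripper_force': 0.0, 'opening': 87.91046907384967}
18.700000000000003
```

View pics/side0.png

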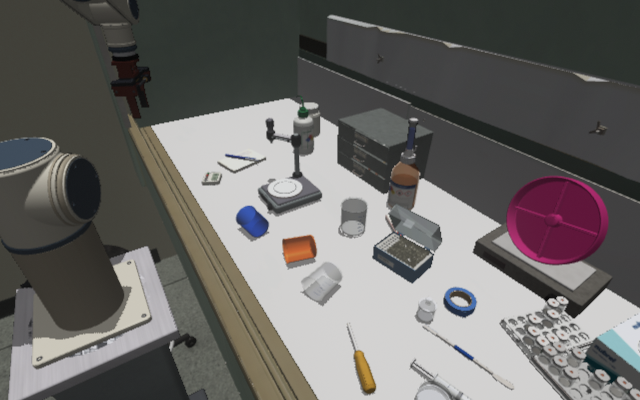

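View pics/top0.png

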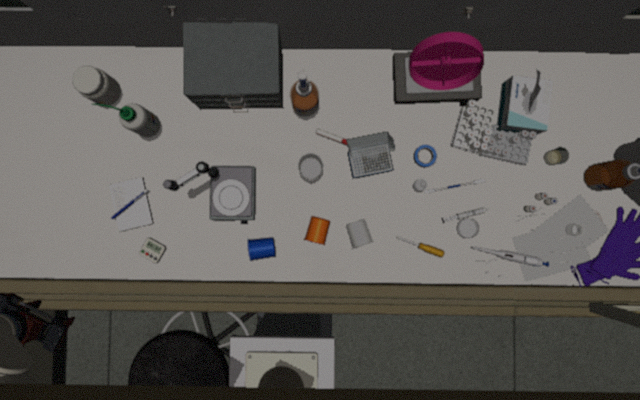

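The glass beaker is near side (322,282) and top (359,234). The stirrer plate is at top (231,197) and the plastic beaker at (311,167). I'll zoom in.

```bash
cat > h.py <<'E'
import numpy as np, cv2
from scipy.spatial.transform import Rotation as R
from cell import ctrl
def ray(c,u,v):
    K=c["camera_matrix"]; d=np.array([(u-K[0][2])/K[0][0],(v-K[1][2])/K[1][1],1.])
    return np.array(c["eye"]),R.from_rotvec(c["attitude"]).as_matrix()@d
def onz(c,u,v,z):
    e,d=ray(c,u,v); return e+d*(z-e[2])/d[2]
E
python3 - <<'E'
from h import *
c=ctrl.get_calibration("top")
for n,p,z in [("beaker",(359,234),31),("plate",(231,197),46),("plastic",(311,168),40),("head",(168,184),215),("col",(213,172),188)]:
    print(n,onz(c,*p,z).round(0))
print(R.from_rotvec(ctrl.state()["eef_rot"]).as_matrix().round(3))
t=cv2.imread("pics/top0.png"); s=cv2.imread("pics/side0.png")
a=cv2.resize(t[150:255,155:385],None,fx=3.4,fy=3.4,interpolation=cv2.INTER_CUBIC); a=cv2.convertScaleAbs(a,alpha=1.5)
cv2.imwrite("pics/tc.png",a)
E
```

```text
beaker [ 469. -230.   31.]
plate [574. 153.  46.]
plastic [665. -84.  40.]
head [598. 286. 215.]
col [634. 176. 188.]
[[-0.906  0.423 -0.001]
 [ 0.423  0.906 -0.001]
 [ 0.    -0.001 -1.   ]]
```

View pics/tc.png

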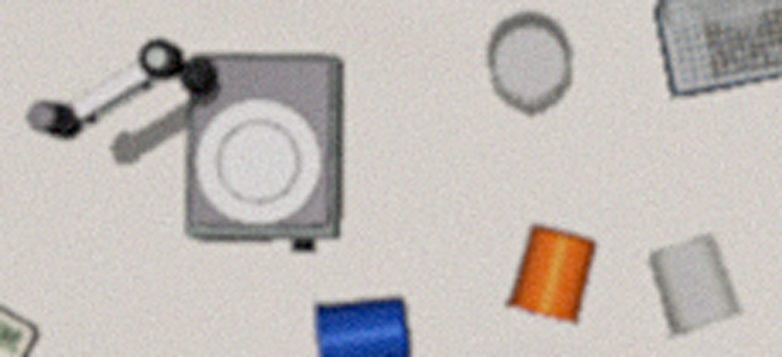

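The top crop shows the beaker with corners at about (650,250), (712,235), (740,312) and (672,335). Its mouth, the wide end, points down-right towards the robot. The plate centre is at crop (259,161), the column top at (160,57) and the grip top at (42,115).

```bash
python3 - <<'E'
from h import *
c=ctrl.get_calibration("top")
f=lambda u,v,z:onz(c,155+(u+.5)/3.4-.5,150+(v+.5)/3.4-.5,z)
P={k:f(*p,z) for k,p,z in [("f1",(650,250),31),("f2",(712,235),31),("m2",(740,312),31),("m1",(672,335),31),("plate",(259,161),46),("col",(160,57),188),("grip",(42,115),222)]}
for k in P: print(k,P[k].round(0))
F=(P["f1"]+P["f2"])/2;M=(P["m1"]+P["m2"])/2
print(F,M,np.linalg.norm(M-F),np.degrees(np.arctan2(*(M-F)[[1,0]])))
# plate by mask
im=ctrl.snapshot("top"); K=c
g=im[175:222,208:256].min(2); _,th=cv2.threshold(g,0,255,cv2.THRESH_OTSU)
cs,_=cv2.findContours(th,cv2.RETR_EXTERNAL,cv2.CHAIN_APPROX_NONE)
k=min([q for q in cs if cv2.contourArea(q)>300],key=lambda q:abs(cv2.contourArea(q)-1050)); e=cv2.fitEllipse(k); print(e)
pc=onz(c,208+e[0][0],175+e[0][1],46);print(pc)
print("grip r",np.linalg.norm((P["grip"]-P["col"])[:2]),"col-plate",P["col"]-pc)
st=ctrl.state();print(st["ee_pos"])
E
```

```text
f1 [ 501. -191.   31.]
f2 [ 515. -245.   31.]
m2 [ 447. -270.   31.]
m1 [ 426. -211.   31.]
plate [574. 154.  46.]
col [648. 206. 188.]
grip [599. 287. 222.]
[ 507.55530681 -217.8359409    31.        ] [ 436.51499223 -240.5318985    31.        ] 74.5776963179558 -162.28236030301082
((22.544340133666992, 22.12920379638672), (35.96162033081055, 36.39664077758789), 35.21821975708008)
[573.70167659 154.73679559  46.        ]
grip r 94.24477853320974 col-plate [ 74.55257815  51.70757764 142.        ]
[264.17450632 565.95585545 222.08483643]
```

```bash
cat >> h.py <<'E'
def go(p,ydir=None):
    """shares for shift to world p; turn so tool y points at angle ydir (deg, mod 360)"""
    s=ctrl.state(); M=R.from_rotvec(s["eef_rot"]).as_matrix()
    sh=M.T@(np.array(p)-s["ee_pos"])/500
    yc=np.degrees(np.arctan2(M[1,1],M[0,1]))
    t=0 if ydir is None else -((ydir-yc+180)%360-180)/180
    print("to",p,"share",sh.round(4).tolist(),"turn",round(t,4),"dist",round(500*np.linalg.norm(sh)),"y now",yc.round(1))
E
python3 - <<'E'
from h import *
go([390,200,200],-5); go([455,-235,170],-72.3)
E
```

```text
to [390, 200, 200] share [-0.5376, -0.5567, 0.0448] turn 0.3887 dist 388 y now 65.0
to [455, -235, 170] share [-1.0235, -1.29, 0.1057] turn 0.7626 dist 825 y now 65.0
```

Call:
{"api": "send_rows", "payload": {"plan": [[[-0.54, -0.56, 0.045], 0.39], [[-0.54, -0.56, 0.045], 0.39], [[-0.54, -0.56, 0.045], 0.39], [[-0.54, -0.56, 0.045], 0.39], [[-0.54, -0.56, 0.045], 0.39], [[-0.54, -0.56, 0.045], 0.39], [[-0.54, -0.56, 0.045], 0.39], [[-0.54, -0.56, 0.045], 0.39], [[-0.54, -0.56, 0.045], 0.39], [[-0.54, -0.56, 0.045], 0.39]], "grip": 1}}

```text
clock: 1.15
ee_pos: [390.8, 197.8, 200.2]
eef_rot: [-2.322, -2.116, -0.0]
contact_force: [-0.3, 0.1, 0.8]
opening: 88.2
gripper_force: 0.0
```

```bash
python3 - <<'E'
from h import *
s=ctrl.state();print(s["clock"],s["ee_pos"],s["qpos"].round(2))
go([455,-235,170],-72.3)
E
```

```text
1.15 [390.80462818 197.82347044 200.18534396] [0.44 0.18 2.05 0.   0.92 0.53]
to [455, -235, 170] share [-0.85, 0.2083, 0.0601] turn 0.3721 dist 439 y now -5.3
```

Call:
{"api": "send_rows", "payload": {"plan": [[[-0.85, 0.208, 0.06], 0.372], [[-0.85, 0.208, 0.06], 0.372], [[-0.85, 0.208, 0.06], 0.372], [[-0.85, 0.208, 0.06], 0.372], [[-0.85, 0.208, 0.06], 0.372], [[-0.85, 0.208, 0.06], 0.372], [[-0.85, 0.208, 0.06], 0.372], [[-0.85, 0.208, 0.06], 0.372], [[-0.85, 0.208, 0.06], 0.372], [[-0.85, 0.208, 0.06], 0.372]]}}

```text
clock: 2.15
ee_pos: [457.5, -237.2, 170.0]
eef_rot: [3.102, 0.486, 0.002]
contact_force: [0.1, 0.5, -0.3]
opening: 87.9
gripper_force: 0.0
```

```bash
python3 - <<'E'
from h import *
go([455,-235,110],-72.3)
c=ctrl.get_calibration("wrist"); print({k:np.round(v,3).tolist() for k,v in c.items()})
im=ctrl.snapshot("wrist")
cv2.imwrite("pics/w1.png",im[:,:,::-1])
E
```

```text
to [455, -235, 110] share [-0.0036, -0.0059, 0.1201] turn 0.0006 dist 60 y now -72.2
{'camera_matrix': [[309.707, 0.0, 319.256], [0.0, 309.707, 197.93], [0.0, 0.0, 1.0]], 'eye': [524.886, -216.204, 332.589], 'attitude': [2.36, -1.721, -0.226]}
```

View pics/w1.png

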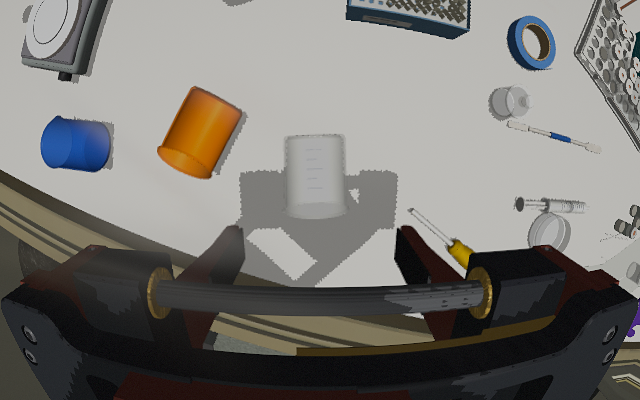

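The wrist view shows the beaker centred between the fingers. Its foot edge is at about (314,136) and its mouth edge at about (317,214), nearly in line with the tool. I'll check those points against the top-view numbers.

```bash
python3 - <<'E'
from h import *
c=ctrl.get_calibration("wrist"); K=c["camera_matrix"]
def fe(u,v,z):
    x,y=u-K[0][2],v-K[1][2]; r=np.hypot(x,y)+1e-9; a=r/K[0][0]
    d=R.from_rotvec(c["attitude"]).as_matrix()@np.array([np.sin(a)*x/r,np.sin(a)*y/r,np.cos(a)])
    e=np.array(c["eye"]); return e+d*(z-e[2])/d[2]
L=[fe(285,140,31),fe(285,208,31)];Rr=[fe(344,140,31),fe(348,208,31)]
print(L,Rr,np.linalg.norm(L[0]-Rr[0]),np.linalg.norm(L[1]-Rr[1]))
d=(L[1]+Rr[1]-L[0]-Rr[0]);print(np.degrees(np.arctan2(d[1],d[0])))
for uv,z in [((314.5,135),31),((317,216),31),((317,219),60),((317,210),10)]: print(uv,z,fe(*uv,z).round(0))
E
```

```text
[array([ 492.21636734, -188.94560932,   31.        ]), array([ 425.9590993 , -208.56082053,   31.        ])] [array([ 509.6971452 , -243.63396304,   31.        ]), array([ 445.68500787, -269.74479639,   31.        ])] 57.4142284458727 64.28522669602617
-160.6583458713478
(314.5, 135) 31 [ 505. -215.   31.]
(317, 216) 31 [ 428. -242.   31.]
(317, 219) 60 [ 434. -240.   60.]
(317, 210) 10 [ 428. -242.   10.]
```

```bash
python3 - <<'E'
from h import *
go([454,-234.5,100],-71.5);go([454,-234.5,13],-71.5)
E
```

```text
to [454, -234.5, 100] share [-0.0046, -0.0025, 0.1396] turn -0.0037 dist 70 y now -72.2
to [454, -234.5, 13] share [-0.0046, -0.0025, 0.3136] turn -0.0037 dist 157 y now -72.2
```

Call:
{"api": "send_rows", "payload": {"plan": [[[-0.0046, -0.0025, 0.05], -0.0037], [[-0.0046, -0.0025, 0.1], -0.0037], [[-0.0046, -0.0025, 0.15], -0.0037], [[-0.0046, -0.0025, 0.2], -0.0037], [[-0.0046, -0.0025, 0.25], -0.0037], [[-0.0046, -0.0025, 0.28], -0.0037], [[-0.0046, -0.0025, 0.3], -0.0037], [[-0.0046, -0.0025, 0.313], -0.0037], [[-0.0046, -0.0025, 0.313], -0.0037]]}}

```text
clock: 3.1
ee_pos: [452.9, -232.9, 13.3]
eef_rot: [-3.1, -0.507, 0.001]
contact_force: [0.4, -0.0, -0.2]
opening: 87.5
gripper_force: 0.0
```

Call:
{"api": "send_rows", "payload": {"plan": [[[0, 0, 0], 0], [[0, 0, 0], 0], [[0, 0, 0], 0], [[0, 0, 0], 0], [[0, 0, 0], 0], [[0, 0, 0], 0], [[0, 0, 0], 0], [[0, 0, 0], 0]], "grip": 0, "squeeze": 4}}

```text
clock: 3.9
ee_pos: [453.2, -234.0, 14.1]
eef_rot: [3.1, 0.504, 0.001]
contact_force: [0.3, 1.0, 5.0]
opening: 66.8
gripper_force: 4.0
```

Call:
{"api": "send_rows", "payload": {"plan": [[[0, 0, -0.01], 0], [[0, 0, -0.03], 0], [[0, 0, -0.06], 0], [[0, 0, -0.1], 0], [[0, 0, -0.14], 0], [[0, 0, -0.18], 0], [[0, 0, -0.2], 0], [[0, 0, -0.2], 0]]}}

```text
clock: 4.7
ee_pos: [453.7, -234.3, 115.2]
eef_rot: [3.099, 0.504, 0.004]
contact_force: [-0.3, -0.5, -0.5]
opening: 66.7
gripper_force: 3.9
```

```bash
python3 - <<'E'
from h import *
a=ctrl.snapshot("wrist");b=ctrl.snapshot("side")
b=cv2.resize(b[200:330,230:430],(615,400),interpolation=cv2.INTER_CUBIC)
cv2.imwrite("pics/l1.png",cv2.resize(np.vstack([a[:,12:627],b]),(460,600))[:,:,::-1])
s=ctrl.state();print(s["contact_force"],s["opening"],s["gripper_force"],s["ee_pos"])
E
```

```text
[ 0.14627004 -0.1237973  -0.22815952] 66.38469496759177 3.926007031077461 [ 452.5896201  -233.72141616  113.49140745]
```

View pics/l1.png

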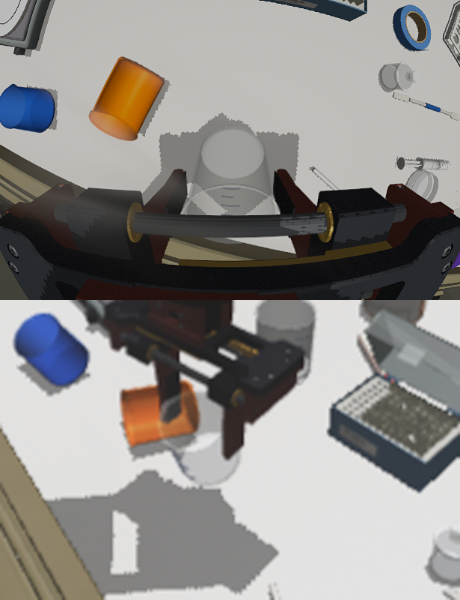

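The beaker is held and has swung in the grip. Its foot disc is at about (323,212) in the wrist picture. I'll work out the tilt from that ray.

```bash
python3 - <<'E'
from h import *
c=ctrl.get_calibration("wrist"); K=c["camera_matrix"]; s=ctrl.state()
T=R.from_rotvec(s["eef_rot"]).as_matrix(); g=s["ee_pos"]-T[:,2]*18.7
fwd=-T[:,0] if T[0,0]<0 else T[:,0]
def proj(p):
    q=R.from_rotvec(c["attitude"]).as_matrix().T@(p-np.array(c["eye"])); r=np.hypot(q[0],q[1]); a=np.arctan2(r,q[2])
    return (K[0][0]*a*q[:2]/r+[K[0][2],K[1][2]]).round(0)
for th in range(-10,91,10):
    t=np.radians(th); ax=fwd*np.sin(t)-np.array([0,0,1])*np.cos(t); n=fwd*np.cos(t)+np.array([0,0,1])*np.sin(t)
    print(th,"foot",proj(g+55*ax),"near/far",proj(g+55*ax-30*n),proj(g+55*ax+30*n),"mouth",proj(g-20*ax))
E
```

```text
-10 foot [318. 236.] near/far [318. 277.] [318. 192.] mouth [318. 270.]
0 foot [318. 222.] near/far [318. 262.] [318. 179.] mouth [318. 277.]
10 foot [318. 209.] near/far [318. 247.] [318. 167.] mouth [318. 283.]
20 foot [318. 197.] near/far [318. 231.] [318. 156.] mouth [318. 289.]
30 foot [318. 185.] near/far [318. 217.] [318. 147.] mouth [318. 292.]
40 foot [318. 175.] near/far [318. 202.] [318. 139.] mouth [318. 295.]
50 foot [318. 166.] near/far [318. 189.] [318. 135.] mouth [318. 297.]
60 foot [318. 158.] near/far [318. 176.] [318. 134.] mouth [318. 297.]
70 foot [318. 153.] near/far [318. 164.] [318. 137.] mouth [318. 296.]
80 foot [318. 150.] near/far [318. 153.] [317. 145.] mouth [318. 294.]
90 foot [318. 150.] near/far [318. 144.] [317. 159.] mouth [318. 291.]
```

The foot disc position matches a tilt of about 8–10° from hanging, so setting it down on the plate will square it. I'll carry it over.

```bash
python3 - <<'E'
from h import *
go([453,-234,190]);go([574,154.5,190],-54)
E
```

```text
to [453, -234, 190] share [0.0006, 0.0008, -0.153] turn 0 dist 77 y now -71.5
to [574, 154.5, 190] share [0.4764, -0.6595, -0.153] turn -0.0973 dist 414 y now -71.5
```

Call:
{"api": "send_rows", "payload": {"plan": [[[0, 0, -0.03], 0], [[0, 0, -0.08], 0], [[0, 0, -0.12], 0], [[0, 0, -0.145], 0], [[0.014, -0.02, -0.153], -0.003], [[0.038, -0.053, -0.153], -0.008], [[0.07, -0.1, -0.153], -0.015], [[0.11, -0.152, -0.153], -0.023], [[0.15, -0.21, -0.153], -0.031], [[0.19, -0.264, -0.153], -0.039]]}}

```text
clock: 5.8
ee_pos: [500.4, -76.3, 188.9]
eef_rot: [-3.063, -0.695, 0.003]
contact_force: [0.4, 0.1, -0.9]
opening: 66.7
gripper_force: 3.9
```

Call:
{"api": "send_rows", "payload": {"plan": [[[0.04, -0.06, 0], -0.008], [[0.08, -0.12, 0], -0.016], [[0.12, -0.18, 0], -0.024], [[0.16, -0.235, 0], -0.032], [[0.2, -0.28, 0], -0.04], [[0.23, -0.32, 0], -0.045], [[0.255, -0.345, 0], -0.05], [[0.27, -0.362, 0], -0.055], [[0.277, -0.37, 0], -0.058], [[0.277, -0.37, 0], -0.058]]}}

```text
clock: 6.8
ee_pos: [546.4, 148.1, 189.8]
eef_rot: [2.988, 0.97, -0.001]
contact_force: [0.1, 1.2, -0.6]
opening: 66.6
gripper_force: 3.9
```

```bash
python3 - <<'E'
from h import *
go([574,154.5,190],-54);go([574,154.5,84],-54)
a=ctrl.snapshot("wrist")
cv2.imwrite("pics/p1.png",a[:,:,::-1]);s=ctrl.state();print(s["opening"],s["gripper_force"])
E
```

```text
to [574, 154.5, 190] share [0.0522, 0.0221, -0.0004] turn -0.0002 dist 28 y now -54.0
to [574, 154.5, 84] share [0.0523, 0.0222, 0.2116] turn -0.0002 dist 110 y now -54.0
66.58313289874111 3.92569625248143
```

View pics/p1.png

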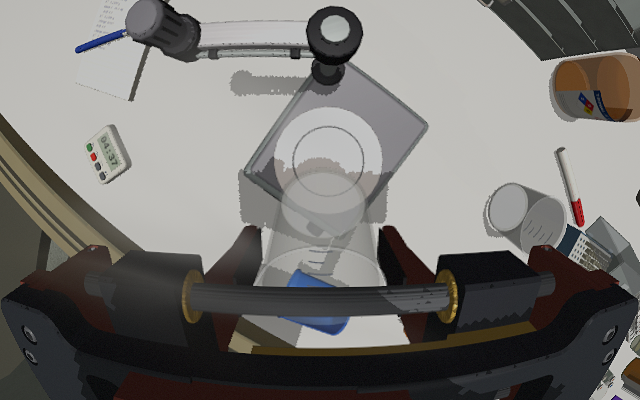

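The foot disc is centred near (323,205) in the wrist picture, a tilt of about 13°. The plate is clear ahead and the dosing arm is well clear at upper left.

Call:
{"api": "send_rows", "payload": {"plan": [[[0.015, 0.006, 0], 0], [[0.035, 0.015, 0.02], 0], [[0.049, 0.021, 0.05], 0], [[0.0523, 0.0222, 0.09], 0], [[0.0523, 0.0222, 0.125], 0], [[0.0523, 0.0222, 0.155], 0], [[0.0523, 0.0222, 0.17], 0], [[0.0523, 0.0222, 0.176], 0], [[0.0523, 0.0222, 0.178], 0], [[0.0523, 0.0222, 0.18], 0]]}}

```text
clock: 7.85
ee_pos: [574.7, 154.5, 100.7]
eef_rot: [2.988, 0.969, 0.002]
contact_force: [-1.0, 0.5, -0.7]
opening: 66.8
gripper_force: 3.9
```

```bash
python3 - <<'E'
from h import *
go([574,154.5,84],-54);print(ctrl.state()["contact_force"],ctrl.state()["ee_pos"])
E
```

```text
to [574, 154.5, 84] share [-0.0012, -0.0008, 0.0334] turn -0.0003 dist 17 y now -54.1
[-0.97317441  0.47157582 -0.7232851 ] [574.69346659 154.53822758 100.70913001]
```

Next I lower slowly, a couple of millimetres per row, and watch the force.

Call:
{"api": "send_rows", "payload": {"plan": [[[0, 0, 0.004], 0], [[0, 0, 0.008], 0], [[0, 0, 0.012], 0], [[0, 0, 0.016], 0], [[0, 0, 0.02], 0], [[0, 0, 0.023], 0], [[0, 0, 0.026], 0], [[0, 0, 0.028], 0], [[0, 0, 0.03], 0], [[0, 0, 0.03], 0]]}}

```text
clock: 8.85
ee_pos: [575.2, 154.9, 86.3]
eef_rot: [-2.988, -0.969, -0.004]
contact_force: [-1.2, 1.3, 6.0]
opening: 65.7
gripper_force: 4.0
```

```bash
python3 - <<'E'
from h import *
print(ctrl.state()["contact_force"])
a=ctrl.snapshot("wrist")[60:360,160:480]; b=ctrl.snapshot("side")[120:220,240:346]
cv2.imwrite("pics/p2.png",np.hstack([cv2.resize(a,(400,375)),cv2.resize(b,(397,375),interpolation=cv2.INTER_CUBIC)])[:,:,::-1])
E
```

```text
[-1.17293919  1.34153823  6.01052849]
```

View pics/p2.png

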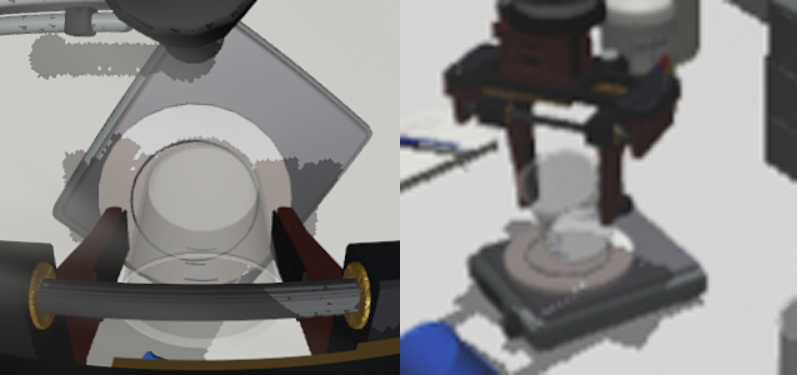

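The beaker has touched the plate at 6 N. Its foot disc at (320,208) is still ahead of the grey circle at (318,222), so it is tilted about 10° with the grip centred. I'll lift, back off, and drag forward so the plate's friction squares it.

Call:
{"api": "send_rows", "payload": {"plan": [[[0, 0, -0.01], 0], [[-0.01, 0, -0.016], 0], [[-0.02, 0, -0.016], 0], [[-0.02, 0, -0.008], 0], [[-0.02, 0, 0], 0], [[-0.014, 0, 0.002], 0], [[-0.008, 0, 0.004], 0], [[-0.003, 0, 0.005], 0], [[0.001, 0, 0.006], 0], [[0.001, 0, 0.006], 0]]}}

```text
clock: 9.95
ee_pos: [575.1, 155.0, 82.2]
eef_rot: [2.988, 0.97, 0.001]
contact_force: [0.3, 0.8, 3.3]
opening: 65.7
gripper_force: 4.0
```

```bash
python3 - <<'E'
from h import *
s=ctrl.state();print(s["contact_force"],s["ee_pos"])
a=ctrl.snapshot("wrist")[60:360,160:480]; b=ctrl.snapshot("side")[120:220,240:346]
cv2.imwrite("pics/p3.png",np.hstack([cv2.resize(a,(400,375)),cv2.resize(b,(397,375),interpolation=cv2.INTER_CUBIC)])[:,:,::-1])
E
```

```text
[0.3306774  0.78865959 3.25480592] [575.07020663 155.02408886  82.22538434]
```

View pics/p3.png

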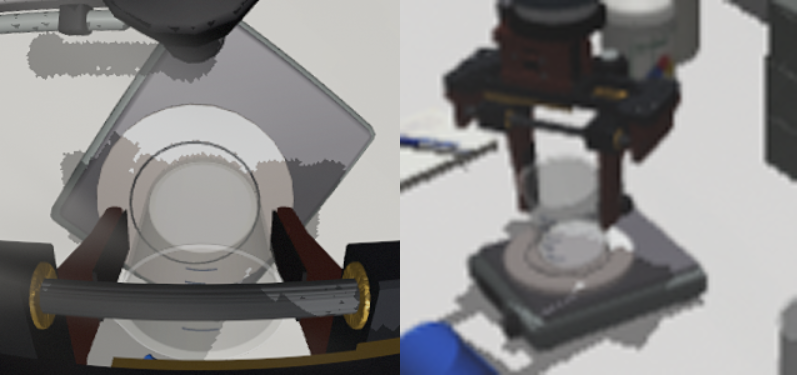

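The foot disc at crop (203,208) now sits on the circle at (196,203), and the side view shows the beaker upright. I'll release and rise.

Call:
{"api": "send_rows", "payload": {"plan": [[[0, 0, 0], 0], [[0, 0, 0], 0], [[0, 0, 0], 0], [[0, 0, 0], 0], [[0, 0, 0], 0]], "grip": 1}}

```text
clock: 10.55
ee_pos: [574.4, 154.6, 82.0]
eef_rot: [2.988, 0.969, -0.001]
contact_force: [1.3, 0.0, 0.0]
opening: 87.7
gripper_force: 0.0
```

Call:
{"api": "send_rows", "payload": {"plan": [[[0, 0, -0.03], 0], [[0, 0, -0.09], 0], [[0, 0, -0.17], 0], [[0, 0, -0.26], 0], [[0, 0, -0.34], 0], [[0, 0, -0.4], 0], [[0, 0, -0.4], 0]]}}

```text
clock: 11.25
ee_pos: [577.0, 155.4, 288.5]
eef_rot: [2.988, 0.969, 0.015]
contact_force: [0.4, 0.5, -0.0]
opening: 87.8
gripper_force: 0.0
```

```bash
python3 - <<'E'
from h import *
c=ctrl.get_calibration("wrist"); print(ctrl.state()["ee_pos"],c["eye"],c["attitude"])
a=ctrl.snapshot("wrist")[0:330,60:560]; b=ctrl.snapshot("side")[100:220,225:353]
cv2.imwrite("pics/p4.png",np.hstack([a,cv2.resize(b,(298,330),interpolation=cv2.INTER_CUBIC)])[:,:,::-1])
E
```

```text
[577.02566813 155.36785613 288.51173036] [633.07618965 195.59280741 451.65506425] [ 2.59222168 -1.32317924 -0.16595194]
```

View pics/p4.png

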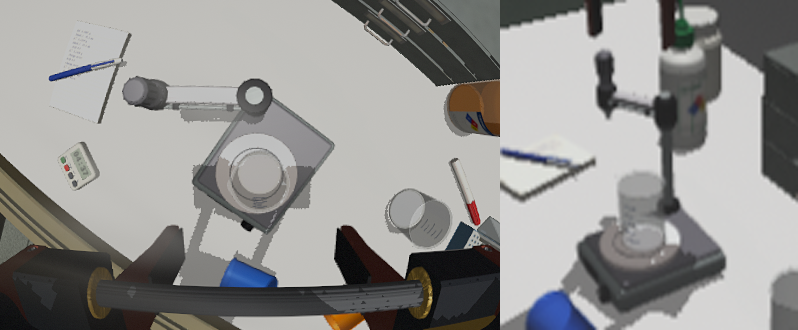

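The beaker stands upright in the middle of the plate. The grip's top is at wrist (192,93) and the hub's top at (314,95). I'll locate both and plan the swing.

```bash
python3 - <<'E'
from h import *
c=ctrl.get_calibration("wrist"); K=c["camera_matrix"]
def fe(u,v,z):
    x,y=u-K[0][2],v-K[1][2]; r=np.hypot(x,y)+1e-9; a=r/K[0][0]
    d=R.from_rotvec(c["attitude"]).as_matrix()@np.array([np.sin(a)*x/r,np.sin(a)*y/r,np.cos(a)])
    e=np.array(c["eye"]); return e+d*(z-e[2])/d[2]
g=fe(192,93,222);h=fe(314,95,188);print(g,h,np.linalg.norm((g-h)[:2]))
print("beaker foot",fe(258+60,172,48),"circ/plate", fe(256+60,174,46))
go([599,287,289],-54)
E
```

```text
[593.35300227 286.05928946 222.        ] [644.23965983 209.86033519 188.        ] 91.62823008620836
beaker foot [573.08466912 155.15667084  48.        ] circ/plate [569.08641397 155.51643736  46.        ]
to [599, 287, 289] share [0.1947, -0.1856, -0.0108] turn -0.0003 dist 135 y now -54.1
```

Call:
{"api": "send_rows", "payload": {"plan": [[[0.04, -0.04, 0], 0], [[0.1, -0.095, 0], 0], [[0.15, -0.145, 0], 0], [[0.185, -0.175, 0], 0], [[0.193, -0.187, 0], 0], [[0.193, -0.187, 0.06], 0], [[0.193, -0.187, 0.12], 0], [[0.193, -0.187, 0.17], 0], [[0.193, -0.187, 0.19], 0], [[0.193, -0.187, 0.195], 0]]}}

```text
clock: 12.35
ee_pos: [596.7, 285.9, 182.8]
eef_rot: [2.988, 0.968, -0.006]
contact_force: [0.7, -0.3, 0.8]
opening: 87.9
gripper_force: 0.0
```

Call:
{"api": "send_rows", "payload": {"plan": [[[0, 0, 0], 0], [[0, 0, 0], 0], [[0, 0, 0], 0], [[0, 0, 0], 0], [[0, 0, 0], 0], [[0, 0, 0], 0], [[0, 0, 0], 0], [[0, 0, 0], 0]], "grip": 0, "squeeze": 15}}

```text
clock: 13.15
ee_pos: [597.7, 287.2, 184.7]
eef_rot: [-2.988, -0.969, 0.0]
contact_force: [-4.3, 8.1, 0.5]
opening: 27.2
gripper_force: 5.2
```

```bash
python3 - <<'E'
from h import *
s=ctrl.state();print(s["ee_pos"],s["contact_force"],s["opening"],s["gripper_force"])
M=R.from_rotvec(s["eef_rot"]).as_matrix()
P=np.array([648,208,0.]);p=s["ee_pos"];v=p-P;r=np.hypot(v[0],v[1]);a0=np.degrees(np.arctan2(v[1],v[0]));E_=np.array([573.5,155])-P[:2];print(r,a0)
a1=np.degrees(np.arctan2(E_[1],E_[0]))%360;r1=np.hypot(*E_);print(a1,r1)
for k in range(1,13):
    a=np.radians(a0+(a1-a0)*k/12);rr=r+(r1-r)*k/12
    q=np.array([P[0]+rr*np.cos(a),P[1]+rr*np.sin(a),p[2]]);print(k,(M.T@(q-p)/500).round(3).tolist())
E
```

```text
[597.74836422 287.15637048 184.69120448] [-4.25557891  8.05092522  0.54650301] 27.206425954498034 5.2397089783335105
93.76010817963552 122.40901667659605
215.42840434624333 91.4289341510662
1 [-0.025, 0.001, 0.0]
2 [-0.05, 0.004, -0.0]
3 [-0.074, 0.012, -0.0]
4 [-0.097, 0.022, -0.0]
5 [-0.119, 0.036, -0.0]
6 [-0.138, 0.052, -0.0]
7 [-0.155, 0.07, -0.0]
8 [-0.169, 0.091, -0.0]
9 [-0.18, 0.113, -0.0]
10 [-0.188, 0.137, -0.0]
11 [-0.193, 0.161, -0.0]
12 [-0.194, 0.186, -0.0]
```

Call:
{"api": "send_rows", "payload": {"plan": [[[0, 0, 0], 0], [[0, 0, 0], 0], [[0, 0, 0], 0], [[0, 0, 0], 0]]}}

```text
clock: 13.55
ee_pos: [596.4, 289.0, 184.6]
eef_rot: [-2.985, -0.968, 0.002]
contact_force: [-5.3, 7.2, 2.3]
opening: 22.5
gripper_force: 15.0
```

Call:
{"api": "send_rows", "payload": {"plan": [[[-0.012, 0.0, 0], 0], [[-0.025, 0.001, 0], 0], [[-0.038, 0.002, 0], 0], [[-0.05, 0.004, 0], 0], [[-0.062, 0.008, 0], 0], [[-0.074, 0.012, 0], 0], [[-0.086, 0.017, 0], 0], [[-0.097, 0.022, 0], 0], [[-0.108, 0.029, 0], 0], [[-0.119, 0.036, 0], 0]]}}

```text
clock: 14.55
ee_pos: [554.0, 240.2, 184.4]
eef_rot: [-2.982, -0.968, 0.016]
contact_force: [-25.1, 13.2, 13.7]
opening: 22.4
gripper_force: 15.0
```

Call:
{"api": "send_rows", "payload": {"plan": [[[-0.019, 0.016, 0], 0], [[-0.036, 0.034, 0], 0], [[-0.044, 0.045, 0], 0], [[-0.05, 0.055, 0], 0], [[-0.061, 0.077, 0], 0], [[-0.069, 0.101, 0], 0], [[-0.074, 0.125, 0], 0], [[-0.075, 0.14, 0], 0], [[-0.075, 0.15, 0], 0], [[-0.075, 0.15, 0], 0]]}}

```text
clock: 15.55
ee_pos: [571.5, 153.5, 183.5]
eef_rot: [2.988, 0.969, -0.01]
contact_force: [-5.2, -4.1, -0.5]
opening: 22.3
gripper_force: 15.0
```

```bash
python3 - <<'E'
from h import *
s=ctrl.state();print(s["contact_force"],s["opening"],s["gripper_force"])
go([573.5,155,184.6])
E
```

```text
[-5.17374363 -4.06121955 -0.52535087] 22.30345775703983 14.999874038767302
to [573.5, 155, 184.6] share [0.0051, -0.0001, -0.0023] turn 0 dist 3 y now -54.1
```

The grip is now over the plate centre, within 3 mm, so I'll release it and rise.

Call:
{"api": "send_rows", "payload": {"plan": [[[0.002, 0, 0], 0], [[0.002, 0, 0], 0], [[0.002, 0, 0], 0], [[0.002, 0, 0], 0], [[0.002, 0, 0], 0], [[0.002, 0, 0], 0]], "grip": 1}}

```text
clock: 16.15
ee_pos: [574.7, 155.5, 184.8]
eef_rot: [-2.988, -0.969, -0.0]
contact_force: [-0.4, 0.9, 0.3]
opening: 67.0
gripper_force: 0.0
```

Call:
{"api": "send_rows", "payload": {"plan": [[[0, 0, -0.03], 0], [[0, 0, -0.08], 0], [[0, 0, -0.15], 0], [[0, 0, -0.2], 0], [[0, 0, -0.23], 0], [[0, 0, -0.23], 0], [[0, 0, -0.23], 0]]}}

```text
clock: 16.85
ee_pos: [574.3, 155.3, 299.2]
eef_rot: [-2.988, -0.969, 0.001]
contact_force: [-0.3, -0.6, 0.5]
opening: 88.1
gripper_force: 0.0
```

```bash
python3 - <<'E'
from h import *
c=ctrl.get_calibration("wrist"); print(ctrl.state()["ee_pos"],ctrl.state()["contact_force"])
a=ctrl.snapshot("wrist")[0:330,60:560]; b=ctrl.snapshot("side")[100:220,225:353]
cv2.imwrite("pics/p5.png",np.hstack([a,cv2.resize(b,(298,330),interpolation=cv2.INTER_CUBIC)])[:,:,::-1])
E
```

```text
[574.29386208 155.30871271 299.24648012] [-0.26613979 -0.63997063  0.49629033]
```

View pics/p5.png

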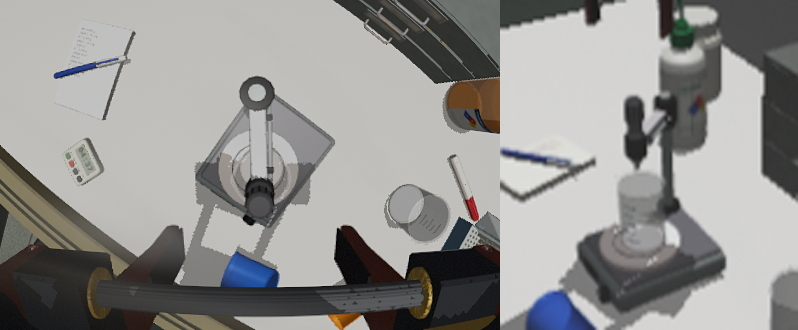

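The nozzle, at side crop (637,168), is above the middle of the mouth of the upright beaker. The gripper is clear, so I'm handing the job in.

```bash
python3 -c "
from cell import ctrl
print(ctrl.close_job())"
```

```text
the job is handed in; nothing more can be done
None
```

The beaker stands upright in the middle of the stirrer's plate, and the dosing nozzle is over its mouth to within a few millimetres by my measurement. I handed the job in at about 17 s, but no verdict came back.

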